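Damp check on a wooden box lid

ROBOT

A 7-joint arm with a two-finger parallel gripper is mounted at the origin on the work surface. World frame = base frame: x ahead of the robot, y to its left, z up, the work surface at z = 0. Lengths are in m, angles in rad, forces in N, time in s.
With the tool pointing down it reaches from about 0.375 to 0.925 m from the base axis. Payload 3.1 kg.
Tool frame: the origin (TCP) lies midway between the tips of the shut fingers; the grasp point (between the pads) lies 19 mm behind it; z points along the fingers, y is the line along which they close (so a half turn about z gives the same grasp; the last joint's range is limited). The gripper opens to 85 mm and grips with 20 to 120 N. Pads are 22 mm wide; open, the fingers measure 114 mm over their backs; the gripper's body (76 mm by 85 mm) begins 54 mm behind the grasp point. The pads swing forward as they close: fully open they stand 13 mm farther back than shut.
Start: joints at [-1.28, 0.383, 0.044, 1.598, -0.018, 1.161, -0.05], TCP at [0.246, 0.601, 0.196] pointing down, gripper open.
Joint ranges: [-2.61, 2.61], [-0.41, 2.15], [-1.48, 1.57], [0, 2.5], [-1.57, 4.71], [0.05, 1.97], [-2.85, 2.85]. Speed limits (rad/s): [2.79, 2.79, 3.14, 3.14, 3.14, 3.14, 3.14].

INTERFACE

Orientations are given as [roll, pitch, yaw] about the fixed x, y, z axes, in that order (R = Rz(yaw) Ry(pitch) Rx(roll)).
In Python, from plant import arm gives the robot as it stands.
- The arm moves only by the tool jog_arm, never from a script. Its argument "series" is a list of rows, each a list of 7 numbers: the closure, from -1 (fully open) to 1 (shut), then the shift along the tool's x, y, z in units of 30 cm (1.0 is 30 cm), then the turn, a rotation vector about the tool's x, y, z in units of 60 degrees (1.0 is 60 degrees). A call has 1 to 12 rows; each row is the pose to reach, as a shift and turn from the pose commanded when the call began, along the tool's axes at that moment; what a row does not reach only later rows make up. A row lasts 1/8 s, in which the tool goes at most 62.5 mm and 10.7 degrees, less where a joint would pass 70% of its speed; a pose out of reach is approached as far as the arm can. A call with a number of a shift or a turn outside -1 to 1 is refused whole. A call with a gripper value outside its range is refused whole. The fingers move at their own pace and stop on an object; "force" is the grip in N (left out, the last holds). Time passes only in rows, so rows that repeat a pose let the fingers close. It gives the time, the measured TCP pose, the force, the opening and the grip force at its end, in the units of the state.
- arm.read_state(): the state, without advancing time (a new reading comes with each control period).
- arm.camera(name): name is "side" or "top" or "wrist"; returns a dict with "pixels" (400x640x3 uint8, blue, green, red), "mtx" (3x3 intrinsics, pixels), "R" (3x3) and "t" (3): a world point X has camera coordinates R X + t. Camera axes: x right, y down, z forward; pixel columns grow to the right and rows downward; lengths in m; the calibration is good to about 2 mm. A picture is of the moment at which its call begins. There is no depth.
- arm.hand_in(): hands the job in; it is judged then, once.
Trained networks look in a picture, given as the dict that the camera call returned (one of the last four; its "shot" number tells which), for a name from the list of things; names that differ only in an ending like _2 or _b are one class to them, and where a whole thing is asked for, a point or a joint stands for the part that bears it (a point fixed in the world has none). Each returns a list of dicts, best first, with "p" (0 to 1); they miss things now and then, are a little off and sometimes report something else, mostly with a low value. They report only what shows in the picture. A call takes as long as a camera call.
- arm.find_in(label, picture): "centre" ([column, row] in pixels, amid what is visible of it).
- arm.regions_of(label, picture): "mask" (400x640 bool, what is visible of it) and "centre" ([column, row] in pixels, amid what is visible of it).
The state is a dict: "time": time; "joint_pos": joint angles; "dq": joint speeds; "joint_torque": joint torques, N m; "ee_pos": TCP position; "eef_rot": TCP orientation; "force": force on the tool from outside, world axes, zero at the start; "ft_torque": the same for the moment, N m; "finger_gap": finger opening in m; "grasp_force": force on a finger pad.
Only numpy, scipy, OpenCV 4.12 (cv2) and the standard library are available. Lean on these libraries where they do the work, as an engineer would, in place of code of your own. Each camera call takes 0.05 s, during which the arm holds its last target. There are 200 camera calls.

TASK

Check the wooden box for damp: first wake the meter by squeezing its trigger all the way in and letting it spring fully back, then draw the probe out of its holder and hold its steel tip on the round sticker on the box's sloping lid, square to the lid, pressing gently so that the sprung tip goes about half way in. Keep it there for at least three seconds and finish still holding it like that; do not let go. Never press hard, keep the lid shut, and leave the tray of tea lights, the balloon pump and the glass votive where they are.

Things in the scene. Friction and masses are not known exactly. Their poses are not given: they have to be found in the camera images.
- meter: Damp meter docked upside down in a fixed white cradle (150 x 85 mm), left or right of the holder. Origin: centre of its underside, z up. Its grip points straight up: a grey post 26 (x) by 28 mm (y), 57 to 133 mm above the shelf, rear face at x = +31 mm. The trigger stands on the grip's -x side: squeeze both together along x; 52 mm across at rest, 38 mm with the trigger in.
- trigger_pad (a point): Centre of the trigger's front (-x) face where it is squeezed, 104 mm above the shelf. The trigger is an upright black blade 10 mm (x) by 20 mm (y), top at 118 mm, in front of the grip with a 16 mm gap, hinged at its foot 56 mm above the shelf.
- trigger (a joint): Trigger angle in rad: 0 sprung out, 0.30 fully in (stop). It takes about 7 N at the pad to pull fully in and springs back by itself.
- holder: Fixed grey tube in which the probe stands, 43 mm outside and 27 mm inside diameter, top rim 75 mm above the shelf, on a 72 mm round foot. Origin: centre of its underside.
- probe_grip (a point): Middle of the probe's white round handle (24 mm diameter, 63 mm long); z axis along the probe, away from its steel tip (up, in the holder). The handle ends 32 mm above this point; a black flange 38 mm across, its top 31 mm below this point, rests on the holder's rim; under it a 20 mm barrel, 40 mm long, and the steel tip. About 130 g.
- probe_end (a point): Very end of the probe's sprung steel tip (8 mm diameter, round end), on the probe's axis, 98 mm below probe_grip with the tip fully out; z axis along the probe, away from the tip. Draw the probe straight up at least 70 mm to clear the holder.
- plunger (a joint): How far the sprung tip is pushed into the probe, in m: 0 fully out, 0.012 fully in (stop). The spring gives 1 N at the start of travel, 4 N half way, 7 N fully in.
- box: Fixed wooden box, 160 mm (x) by 200 mm (y), with a hinged lid sloping 22 degrees: 65 mm high at the front (-x), 130 mm at the rear (+x), plus the 10 mm lid. Origin: centre of its underside, z up. It stands left or right of the probe holder.
- spot (a point): Centre of the round paper sticker (24 mm diameter, dark centre dot) on the lid's upper face, 30 mm to the box's +y side of its middle; z axis square to the lid, pointing away from it.
- lid (a joint): Lid angle in rad: 0 shut, grows as it opens; hinged along its rear edge.
- tray_mid (a point): Middle of the underside of the three-tier white stacking tray of aluminium tea-light cups (110 mm x, 200 mm y, 120 mm high), loose, beyond the work.
- pump_mid (a point): Point at shelf level under the middle of the orange balloon pump lying along its y axis (about 280 mm long, 50 mm high), loose.
- votive_mid (a point): Centre of the underside of the smoked glass votive cup (68 mm across, 65 mm high), loose, between the robot and the holder.
- probe: The whole probe (as described at probe_grip); origin on its axis at the underside of the flange, 36 mm below probe_grip.

How it is judged:
By the outcome, as a careful person would: the job done as asked, in the order asked, and still so for the second after the job is handed in, while the arm keeps its last pose, push and grip.
It also fails if it takes over 56 s, if anything falls off the work surface, if the arm or the gripper's body presses on something with over 40 N, if the wrist force passes 120 N, or if a joint passes its speed limit or range.

## Working session

There is one attempt and no reset: what is moved stays moved. The work goes in short steps, Python scripts to look and compute and a tool call to move; the robot and the scene stay as the last step left them, time stands still between calls to the robot, and variables do not carry over. Pictures are saved under pics/ and viewed, at most 10 in all, crops included, and the job is handed in when it is done.

Besides the shell and the picture viewer there is one more tool, called after "Request:" as name(argument=value, ...), one argument or row to a line, values as JSON. jog_arm: Moves the arm, as the interface text tells. Its arguments: {"type":"object","properties":{"series":{"type":"array"},"force":{"type":"number"}},"required":["series"]}

```bash
ls; mkdir -p pics
cat > h.py <<'E'
import numpy as np, cv2
from plant import arm
from scipy.spatial.transform import Rotation as Ro
def pix(c,X):
    p=c["mtx"]@(c["R"]@np.array(X,float)+c["t"]); return p[:2]/p[2]
def ray(c,uv):
    d=c["R"].T@np.linalg.solve(c["mtx"],[uv[0],uv[1],1]); return -c["R"].T@c["t"], d/np.linalg.norm(d)
def atz(c,uv,z):
    o,d=ray(c,uv); return o+d*(z-o[2])/d[2]
def tri(obs):
    A=np.zeros((3,3));b=np.zeros(3)
    for c,uv in obs:
        o,d=ray(c,uv);P=np.eye(3)-np.outer(d,d);A+=P;b+=P@o
    X=np.linalg.solve(A,b); return X,[np.round(pix(c,X)-uv,1) for c,uv in obs]
E
python3 - <<'E'
from h import *
np.set_printoptions(precision=3,suppress=True)
s=arm.read_state();print(s)
C={n:arm.camera(n) for n in("side","top","wrist")}
for n,c in C.items():
    cv2.imwrite(f"pics/{n}0.png",c["pixels"]); print(n,c["mtx"].tolist(),-c["R"].T@c["t"])
L="meter trigger_pad trigger holder probe_grip probe_end box spot lid tray_mid pump_mid votive_mid probe".split()
for l in L:
    obs=[]
    for n in("side","top","wrist"):
        r=arm.find_in(l,C[n])[:2]
        print(l,n,[(np.round(x["centre"]),round(x["p"],2)) for x in r])
        if r and n!="wrist" and r[0]["p"]>.4: obs.append((C[n],r[0]["centre"]))
    if len(obs)==2: print("   tri",tri(obs))
E
```

```text
pics
{'time': 0.0, 'joint_pos': array([-1.28 ,  0.384,  0.044,  1.6  , -0.018,  1.161, -0.05 ]), 'dq': array([-0.001,  0.   ,  0.002, -0.001, -0.001,  0.001, -0.   ]), 'joint_torque': array([ -0.   , -43.345,   1.025, -24.952,   0.011,   0.011,  -0.   ]), 'ee_pos': array([0.246, 0.6  , 0.195]), 'eef_rot': array([-3.139,  0.   ,  2.753]), 'force': array([-0.056, -0.129,  0.441]), 'ft_torque': array([-0.007, -0.025, -0.008]), 'grasp_force': 0.0, 'finger_gap': 0.08560111803137793}
side [[433.54302253026367, 0.0, 325.6205990460242], [0.0, 433.54302253026367, 198.14329701391978], [0.0, 0.0, 1.0]] [ 0.249 -0.815  0.62 ]
top [[370.8596961436677, 0.0, 321.11652819135264], [0.0, 370.8596961436677, 198.5398603383683], [0.0, 0.0, 1.0]] [0.4   0.006 1.055]
wrist [[287.39854470954026, 0.0, 317.38089310364194], [0.0, 287.39854470954026, 206.08496260074162], [0.0, 0.0, 1.0]] [0.172 0.632 0.374]
meter side [(array([323., 324.]), 0.97)]
meter top [(array([430., 244.]), 0.7), (array([332., 231.]), 0.6)]
meter wrist []
   tri (array([ 0.451, -0.282,  0.025]), [array([-0.9,  0.2]), array([ 0.1, -0.6])])
[... 1561 characters left out ...]
0.047]), [array([ 0.8, -0.2]), array([-0.2,  0.6])])
pump_mid side [(array([347., 176.]), 0.88)]
pump_mid top [(array([236., 144.]), 0.9)]
pump_mid wrist []
   tri (array([0.747, 0.262, 0.018]), [array([ 1.5, -0.4]), array([-0.4,  1.6])])
votive_mid side [(array([264., 256.]), 0.84)]
votive_mid top [(array([349., 263.]), 0.77)]
votive_mid wrist [(array([  8., 394.]), 0.76)]
   tri (array([ 0.402, -0.057,  0.036]), [array([ 0.5, -0.1]), array([-0.1,  0.4])])
probe side [(array([305., 208.]), 0.89), (array([314., 302.]), 0.32)]
probe top [(array([332., 221.]), 0.54), (array([431., 243.]), 0.32)]
probe wrist []
   tri (array([ 0.512, -0.013,  0.11 ]), [array([-1.1,  0.2]), array([ 0.2, -1. ])])
```

Run:
```python
import cv2
s=cv2.imread("pics/side0.png");t=cv2.imread("pics/top0.png")
cv2.imwrite("pics/side1.png",cv2.resize(s[100:400,190:470],None,fx=2,fy=2,interpolation=3))
cv2.imwrite("pics/top1.png",cv2.resize(t[110:310,130:500],None,fx=2.1,fy=2.1,interpolation=3))
```

```text
(no output)
```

View pics/side1.png

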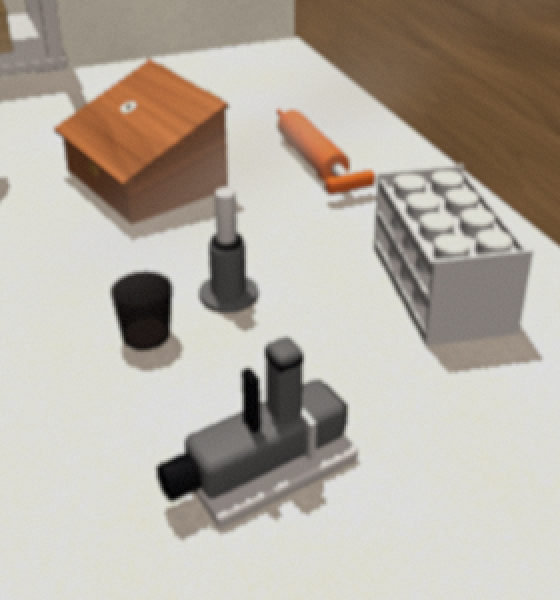

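View pics/top1.png

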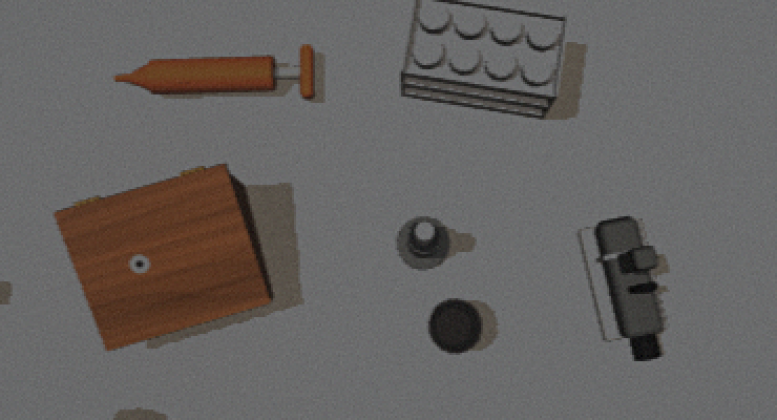

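The side crop shows the box with its sticker at about (128,107), the probe standing in its holder at (228,190–290), the votive at (142,310), and the meter at (260,450) with its trigger blade at (250,400) and grip top at (284,350). The top crop shows the sticker at (140,264), the probe top at (425,229), the grip top at (645,258) and the trigger at (643,288). I'll triangulate from these points.

Run:
```python
from h import *
np.set_printoptions(precision=4,suppress=True)
s=arm.camera("side");t=arm.camera("top")
S=lambda u,v:(s,np.array([190+u/2,100+v/2]));T=lambda u,v:(t,np.array([130+u/2.1,110+v/2.1]))
P={"grip_top":(S(284,348),T(645,258)),"trig_top":(S(250,373),T(643,288)),"spot":(S(128,107),T(140,264)),
"probe_top":(S(226,190),T(425,229)),"lidFL":(S(57,130),T(106,349)),"lidFR":(S(124,182),T(272,299)),"lidRR":(S(227,106),T(227,164)),"lidRL":(S(151,61),T(56,212)),"votive_top":(S(142,287),T(455,323))}
for k,o in P.items(): print(k,*tri(o))
print("top@z: grip",atz(*T(645,258),.133),"trig",atz(*T(643,288),.118),"holder foot",atz(*T(423,243),.0),"probe",atz(*T(425,229),.143))
print("side@z: grip",atz(*S(284,348),.133),"trig",atz(*S(250,373),.118),"probe",atz(*S(226,190),.143))
# cradle yaw from the white strip, top camera; box yaw from lid edges
a,b=atz(*T(580,230),.01),atz(*T(604,341),.01);print("cradle edge",a,b,np.arctan2(*(a-b)[1::-1]))
# masks
for n,c in(("side",s),("top",t)):
  for l in("spot","trigger","probe_grip"):
    r=arm.regions_of(l,c)
    for q in r[:2]:
      m=q["mask"];v,u=np.nonzero(m);print(n,l,round(q["p"],2),q["centre"],m.sum(),u.min(),u.max(),v.min(),v.max())
# sticker blob
for n,c,w in(("side",s,(244,264,144,163)),("top",t,(185,208,225,247))):
  im=c["pixels"].astype(int);roi=im[w[2]:w[3],w[0]:w[1]];m=(roi[:,:,0]*1.0/roi[:,:,2]>.7)
  v,u=np.nonzero(m);print(n,"sticker",u.mean()+w[0],v.mean()+w[2],m.sum(),u.min(),u.max(),v.min(),v.max())
```

```text
grip_top [ 0.4731 -0.2724  0.1293] [array([-0.2,  0. ]), array([ 0. , -0.2])]
trig_top [ 0.4398 -0.2729  0.112 ] [array([-0.9,  0.2]), array([ 0.1, -0.6])]
spot [0.4783 0.3356 0.1051] [array([-0.2,  0. ]), array([ 0. , -0.2])]
probe_top [ 0.5102 -0.0125  0.1429] [array([-0.,  0.]), array([ 0., -0.])]
lidFL [0.3778 0.3881 0.0629] [array([-0.8,  0. ]), array([ 0.2, -0.8])]
lidFR [0.4335 0.1798 0.0702] [array([ 0.2, -0. ]), array([-0. ,  0.2])]
lidRR [0.5941 0.2255 0.1329] [array([ 0.2, -0. ]), array([-0.1,  0.3])]
lidRL [0.5398 0.4299 0.1331] [array([-0.1,  0. ]), array([ 0. , -0.1])]
votive_top [ 0.3997 -0.0489  0.0643] [array([ 0.5, -0.1]), array([-0.1,  0.4])]
top@z: grip [ 0.4724 -0.2711  0.133 ] trig [ 0.438  -0.2707  0.118 ] holder foot [ 0.5083 -0.0123  0.    ] probe [ 0.5101 -0.0125  0.143 ]
side@z: grip [ 0.4718 -0.2765  0.133 ] trig [ 0.4391 -0.2795  0.118 ] probe [ 0.5101 -0.0128  0.143 ]
cradle edge [ 0.5211 -0.2237  0.01  ] [ 0.3743 -0.2468  0.01  ] 0.1565277534552532
side spot 0.7 [261.9, 161.0] 2810 218 303 131 192
side spot 0.58 [316.2, 299.7] 307 310 320 283 316
side trigger 0.82 [314.0, 302.0] 248 311 319 285 315
side probe_grip 0.63 [301.1, 212.2] 372 295 311 194 225
top spot 0.63 [206.9, 230.3] 5955 156 258 188 276
top trigger 0.5 [431.8, 247.0] 43 430 441 245 249
top probe_grip 0.61 [330.1, 221.3] 173 325 340 215 229
side sticker 253.46875 152.71875 32 0 13 0 11
top sticker 196.0 235.1159420289855 69 6 16 6 14
```

```bash
cat >> h.py <<'E'
def Rd(yaw): return Ro.from_euler("xyz",[np.pi,0,yaw])
def rel(p1,R1,p0=None,R0=None):
    """row numbers of a target pose relative to the current (measured) pose"""
    s=arm.read_state()
    if p0 is None: p0=s["ee_pos"]
    if R0 is None: R0=Ro.from_euler("xyz",s["eef_rot"])
    d=R0.inv().apply(np.array(p1)-p0)/.3; r=(R0.inv()*R1).as_rotvec()/np.radians(60)
    return np.round(np.r_[d,r],3)
E
python3 - <<'E'
from h import *
p=[([.30,.5,.36],2.5),([.42,.2,.36],2.1),([.47,-.02,.34],1.73),([.455,-.275,.28],1.73)]
for a,y in p: print(rel(a,Rd(y)).tolist())
E
```

```text
[-0.294, -0.245, -0.545, -0.0, -0.0, 0.241]
[-1.043, -1.019, -0.545, -0.0, -0.0, 0.623]
[-1.475, -1.634, -0.479, -0.0, -0.0, 0.977]
[-1.751, -2.44, -0.279, -0.0, -0.0, 0.977]
```

Request:
jog_arm(
  series=[
    [-1,-0.29,-0.25,-0.54,0,0,0.24],
    [-1,-0.29,-0.25,-0.54,0,0,0.24],
    [-1,-0.29,-0.25,-0.54,0,0,0.24],
    [-1,-0.4,-0.4,-0.54,0,0,0.35],
    [-1,-0.99,-0.97,-0.54,0,0,0.62],
    [-1,-0.99,-0.97,-0.54,0,0,0.62],
    [-1,-0.99,-0.97,-0.54,0,0,0.62],
    [-1,-0.99,-0.97,-0.54,0,0,0.62],
    [-1,-0.99,-0.97,-0.54,0,0,0.62],
  ],
)

```text
time: 3.62
ee_pos: [0.4137, 0.2135, 0.3591]
eef_rot: [3.14, -0.0, 2.091]
force: [0.0, 1.0, -0.9]
finger_gap: 0.0853
grasp_force: 0.0
```

Run:
```python
from h import *
p=[([.47,-.02,.34],1.73),([.455,-.275,.28],1.73)]
for a,y in p: print(rel(a,Rd(y)).tolist())
print(arm.read_state()["joint_pos"])
```

```text
[-0.769, -0.225, 0.063, 0.001, -0.0, 0.345]
[-1.481, -0.691, 0.263, 0.001, -0.0, 0.345]
[-0.98033531 -0.10529646  0.38478621  1.80864081  0.03994576  1.42923974
 -0.082387  ]
```

Request:
jog_arm(
  series=[
    [-1,-0.77,-0.23,0.06,0,0,0.35],
    [-1,-0.77,-0.23,0.06,0,0,0.35],
    [-1,-0.77,-0.23,0.06,0,0,0.35],
    [-1,-0.77,-0.23,0.06,0,0,0.35],
    [-1,-1.0,-0.69,0.26,0,0,0.35],
    [-1,-1.0,-0.69,0.26,0,0,0.35],
    [-1,-1.0,-0.69,0.26,0,0,0.35],
    [-1,-1.0,-0.69,0.26,0,0,0.35],
  ],
)

```text
time: 4.62
ee_pos: [0.3829, -0.1455, 0.2793]
eef_rot: [-3.141, -0.003, 1.732]
force: [0.4, 0.6, 0.0]
finger_gap: 0.0856
grasp_force: 0.0
```

Run:
```python
from h import *
s=arm.read_state();print(s["joint_pos"],s["ee_pos"])
c=arm.camera("wrist");cv2.imwrite("pics/w1.png",c["pixels"])
print(rel([.455,-.275,.28],Rd(1.73)).tolist())
for X in([.473,-.272,.133],[.439,-.274,.118],[.51,-.0125,.143]): print(pix(c,X))
```

```text
[-0.64300587 -0.30217004  0.76647382  2.05232994  0.21250556  1.31745873
  0.20726336] [ 0.38292208 -0.14551393  0.2793087 ]
[-0.47, 0.16, -0.0, 0.001, -0.002, 0.005]
[369.99606624 288.26183477]
[343.31085095 279.61311413]
[463.16081122  80.59713316]
```

View pics/w1.png

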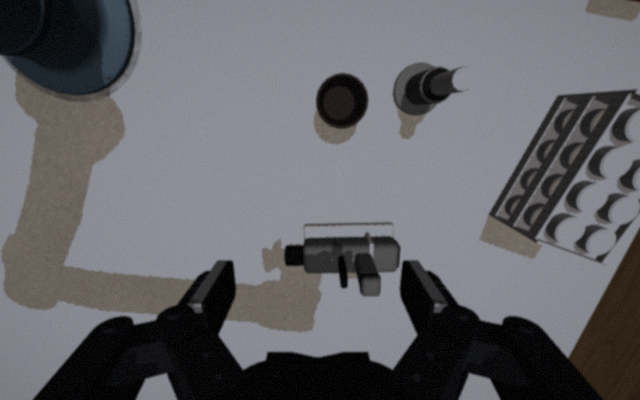

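The wrist view shows the meter with its cradle edge level at row 223, so its yaw of about 0.16 matches the tool. The grip top is at about (370,286), where I predicted it.

Run:
```python
from h import *
print(rel([.467,-.2725,.19],Rd(1.73)).tolist())
```

```text
[-0.469, 0.2, 0.3, 0.001, -0.002, 0.005]
```

Request:
jog_arm(
  series=[
    [-1,-0.47,0.2,0.1,0,0,0],
    [-1,-0.47,0.2,0.3,0,0,0],
    [-1,-0.47,0.2,0.3,0,0,0],
    [-1,-0.47,0.2,0.3,0,0,0],
    [-1,-0.47,0.2,0.3,0,0,0],
  ],
)

```text
time: 5.3
ee_pos: [0.4684, -0.272, 0.19]
eef_rot: [-3.139, 0.001, 1.74]
force: [-0.7, 0.3, 0.7]
finger_gap: 0.0856
grasp_force: 0.0
```

Run:
```python
from h import *
s=arm.read_state();print(s["joint_pos"],s["ee_pos"])
c=arm.camera("wrist");cv2.imwrite("pics/w2.png",c["pixels"])
print(rel([.467,-.2725,.08],Rd(1.73)).tolist())
for X in([.473,-.272,.133],[.439,-.274,.118],[.51,-.0125,.143]): print(pix(c,X))
for l in("trigger","meter"): print([(q["centre"],q["p"]) for q in arm.find_in(l,c)])
```

```text
[-0.51170215  0.34105397  1.1499856   1.90281713 -0.34324569  1.11997896
  0.93932822] [ 0.46840161 -0.27197703  0.19004283]
[-0.001, -0.008, 0.373, 0.003, -0.001, 0.009]
[323.19688467 210.30045284]
[285.94706997 201.0386268 ]
[ 468.46054862 -202.61010621]
[([284.7, 198.9], 0.61)]
[([304.4, 178.6], 0.79)]
```

View pics/w2.png

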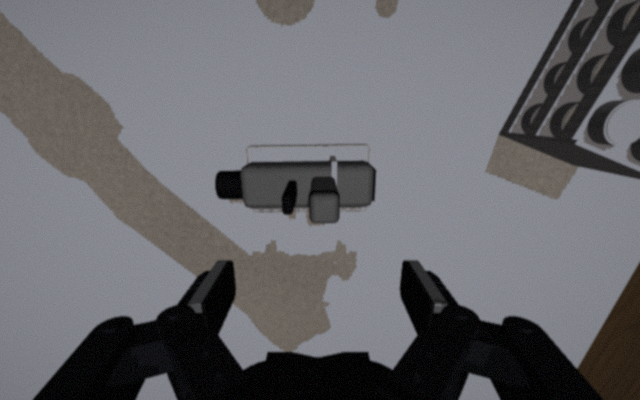

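The wrist view shows the grip top at (324,207) and the trigger at (289,197), centred between the open pads. I'll descend and squeeze.

Request:
jog_arm(
  series=[
    [-1,0,0,0.15,0,0,0],
    [-1,0,0,0.3,0,0,0],
    [-1,0,0,0.365,0,0,0],
    [-1,0,0,0.365,0,0,0],
    [-1,0,0,0.365,0,0,0],
  ],
)

```text
time: 6.08
ee_pos: [0.4694, -0.2736, 0.0834]
eef_rot: [3.137, 0.001, 1.737]
force: [0.3, -0.6, 0.8]
finger_gap: 0.085
grasp_force: 0.0
```

Request:
jog_arm(
  series=[
    [0.3,0,0,0,0,0,0],
    [0.6,0,0,0,0,0,0],
    [0.6,0,0,0,0,0,0],
    [0.6,0,0,0,0,0,0],
    [0.6,0,0,0,0,0,0],
    [0.6,0,0,0,0,0,0],
    [0.6,0,0,0,0,0,0],
    [0.6,0,0,0,0,0,0],
  ],
  force=25,
)

```text
time: 7.08
ee_pos: [0.4745, -0.2724, 0.0828]
eef_rot: [3.132, 0.004, 1.741]
force: [8.1, 1.9, 2.0]
finger_gap: 0.0253
grasp_force: 27.9
```

Run:
```python
from h import *
c=arm.camera("side");w=arm.camera("wrist")
a=cv2.resize(c["pixels"][220:370,250:400],(600,600),interpolation=3)[:, :]
b=w["pixels"][100:400,220:420];cv2.imwrite("pics/sq.png",np.hstack([cv2.resize(a,(400,400)),cv2.resize(b,(267,400))]))
```

```text
(no output)
```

View pics/sq.png

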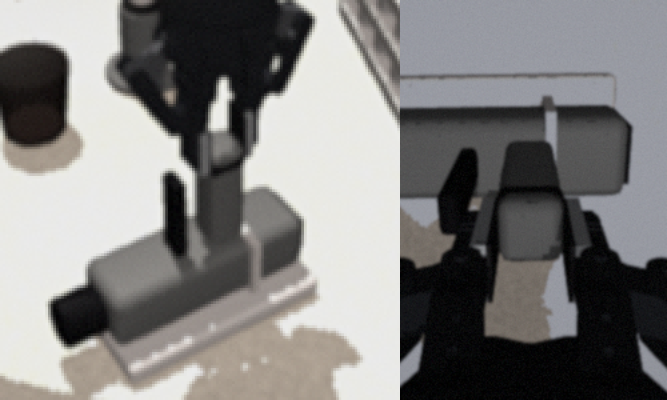

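Run:
```python
from h import *
np.set_printoptions(precision=1,suppress=True)
c=arm.camera("side");w=arm.camera("wrist")
f=lambda p:(p-[250,220])*400/150
g=lambda p:(p-[220,100])*400/300+[400,0]
for z in(.08,.1,.12,.133):
  for x in(.4615,.487): print(z,x,f(pix(c,[x,-.2724,z])),f(pix(c,[x,-.285,z])),g(pix(w,[x,-.2724,z])),g(pix(w,[x,-.262,z])))
```

```text
0.08 0.4615 [201.8 205.6] [208.8 218. ] [505.5 176. ] [508.6 157.3]
0.08 0.487 [236.8 195.9] [244.2 207.9] [554.2 183.4] [558.  165.1]
0.1 0.4615 [201.7 182.9] [208.8 195.1] [503.4 193.2] [506.7 172.9]
0.1 0.487 [237.2 173.2] [244.7 185.2] [557.2 201.3] [561.5 181.3]
0.12 0.4615 [201.6 159.5] [208.8 171.6] [500.7 214.6] [504.4 192.2]
0.12 0.487 [237.5 150. ] [245.1 161.8] [560.8 223.4] [565.7 201.5]
0.133 0.4615 [201.5 144. ] [208.8 155.9] [498.5 231.4] [502.5 207.5]
0.133 0.487 [237.8 134.6] [245.4 146.2] [563.7 240.8] [569.1 217.4]
```

The fingers closed above the trigger. The pads sit at about z = 0.117–0.12, so the real tips stand well behind the reported TCP. I'll open, go 23 mm lower and check.

Request:
jog_arm(
  series=[
    [-1,0,0,0,0,0,0],
    [-1,0,0,0,0,0,0],
    [-1,0,0,0,0,0,0],
    [-1,0,0,0,0,0,0],
    [-1,0,0,0.04,0,0,0],
    [-1,0,0,0.08,0,0,0],
    [-1,0,0,0.08,0,0,0],
    [-1,0,0,0.08,0,0,0],
  ],
)

```text
time: 8.28
ee_pos: [0.4673, -0.2732, 0.0566]
eef_rot: [-3.141, 0.0, 1.737]
force: [0.8, 0.4, 0.6]
finger_gap: 0.0854
grasp_force: 0.0
```

Run:
```python
from h import *
np.set_printoptions(precision=3,suppress=True)
c=arm.camera("side");w=arm.camera("wrist")
print(w["R"],arm.read_state()["joint_pos"])
a=cv2.resize(c["pixels"][220:370,250:400],(600,600),interpolation=3)
cv2.imwrite("pics/sq2.png",a)
p=arm.read_state()["ee_pos"]
for k in (0,.019,.032,.04): print(k,[(pix(c,p+[d*.987,d*.16,k])-[250,220])*4 for d in(-.043,0,.043)])
```

```text
[[ 0.986  0.165 -0.   ]
 [ 0.157 -0.937  0.313]
 [ 0.051 -0.308 -0.95 ]] [-0.327  0.53   0.958  2.003 -0.559  0.894  1.099]
0 [array([233.393, 379.941]), array([316.379, 344.173]), array([395.451, 310.092])]
0.019 [array([232.365, 348.167]), array([316.388, 312.74 ]), array([396.401, 279.003])]
0.032 [array([231.647, 325.965]), array([316.394, 290.787]), array([397.065, 257.301])]
0.04 [array([231.199, 312.111]), array([316.398, 277.093]), array([397.478, 243.769])]
```

View pics/sq2.png

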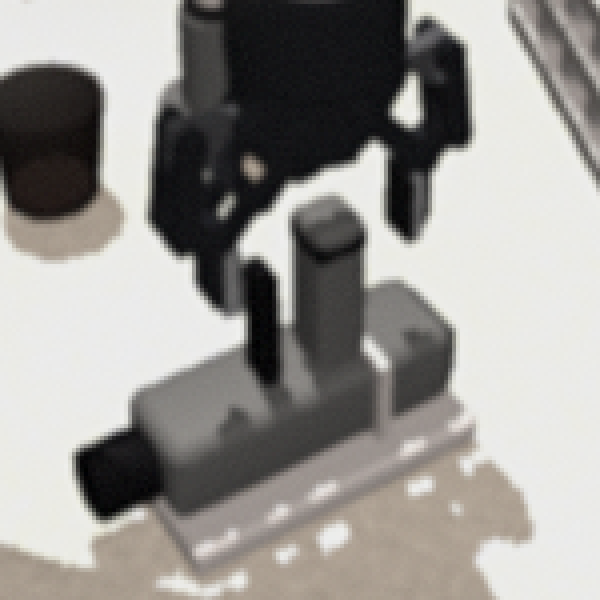

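The side crop shows the left pad tip at (232,312), beside the trigger at (262,320), and the right pad at (405,235), so both are now at trigger height. I'll squeeze.

Request:
jog_arm(
  series=[
    [0.3,0,0,0,0,0,0],
    [0.4,0,0,0,0,0,0],
    [0.4,0,0,0,0,0,0],
    [0.4,0,0,0,0,0,0],
    [0.4,0,0,0,0,0,0],
    [0.4,0,0,0,0,0,0],
  ],
  force=25,
)

```text
time: 9.12
ee_pos: [0.4678, -0.2735, 0.0577]
eef_rot: [3.141, 0.0, 1.738]
force: [-0.4, -0.3, 5.1]
finger_gap: 0.0389
grasp_force: 27.9
```

Run:
```python
from h import *
c=arm.camera("side")
a=cv2.resize(c["pixels"][220:370,250:400],(600,600),interpolation=3)
cv2.imwrite("pics/sq3.png",a)
```

```text
(no output)
```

View pics/sq3.png

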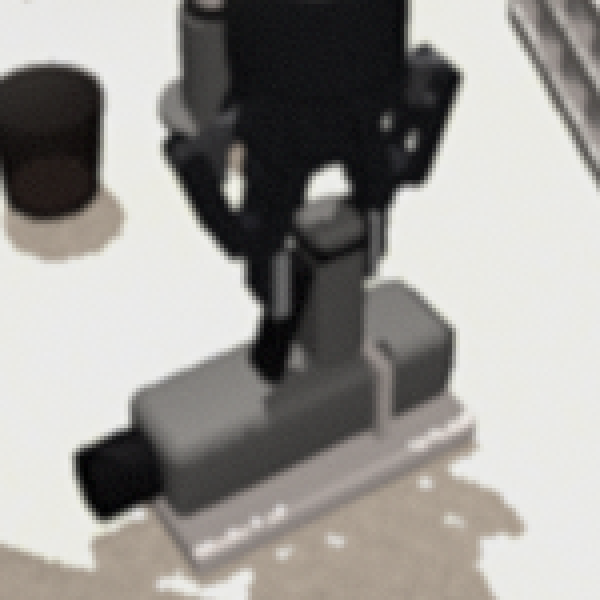

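Gap 38.9 mm at 28 N, against the 7 N spring, and the picture shows the blade at (275,330) leaning right in, so the trigger is on its stop. Now I'll release and lift.

Request:
jog_arm(
  series=[
    [-1,0,0,0,0,0,0],
    [-1,0,0,0,0,0,0],
    [-1,0,0,0,0,0,0],
    [-1,0,0,0,0,0,0],
    [-1,0,0,0,0,0,0],
    [-1,0,0,-0.2,0,0,0],
    [-1,0,0,-0.4,0,0,0],
    [-1,0,0,-0.55,0,0,0],
    [-1,0,0,-0.55,0,0,0],
    [-1,0,0,-0.55,0,0,0],
  ],
)

```text
time: 10.42
ee_pos: [0.4673, -0.2724, 0.2213]
eef_rot: [-3.142, -0.001, 1.737]
force: [-0.0, 0.1, -0.5]
finger_gap: 0.0858
grasp_force: 0.0
```

Run:
```python
from h import *
print(arm.read_state()["joint_pos"],rel([.510,-.0125,.21],Rd(1.6)).tolist())
```

```text
[-0.55622192  0.29862414  1.19372522  1.87117002 -0.30176817  1.1751068
  0.9079919 ] [0.831, 0.284, 0.039, -0.0, -0.001, 0.131]
```

Request:
jog_arm(
  series=[
    [-1,0.83,0.28,0.03,0,0,0.13],
    [-1,0.83,0.28,0.03,0,0,0.13],
    [-1,0.83,0.28,0.03,0,0,0.13],
    [-1,0.83,0.28,0.03,0,0,0.13],
    [-1,0.83,0.28,0.03,0,0,0.13],
    [-1,0.83,0.28,0.03,0,0,0.13],
    [-1,0.83,0.28,0.03,0,0,0.13],
  ],
)

```text
time: 11.3
ee_pos: [0.5082, -0.0163, 0.2124]
eef_rot: [-3.14, 0.001, 1.597]
force: [-0.3, -0.6, -0.0]
finger_gap: 0.0856
grasp_force: 0.0
```

Run:
```python
from h import *
print(arm.read_state()["joint_pos"],rel([.510,-.0125,.055],Rd(1.6)).tolist())
c=arm.camera("wrist");cv2.imwrite("pics/w3.png",c["pixels"]);s=arm.camera("side")
for X in ([.51,-.0125,.143],[.51,-.0125,.08],[.51,-.0125,.111]): print(pix(c,X))
print([(q["centre"],q["p"]) for q in arm.find_in("probe_grip",c)])
r=arm.regions_of("probe_grip",c)
for q in r:
  v,u=np.nonzero(q["mask"]);print(q["p"],u.min(),u.max(),v.min(),v.max())
```

```text
[-1.19578731  0.22530304  1.29895886  1.95409355 -0.23793871  1.13809855
  0.224185  ] [0.013, 0.007, 0.524, -0.001, 0.001, -0.003]
[319.99289108 201.06321384]
[319.58257539 184.26537871]
[319.76334992 191.66607224]
[([319.8, 184.9], 0.83)]
0.95 302 335 167 211
```

View pics/w3.png

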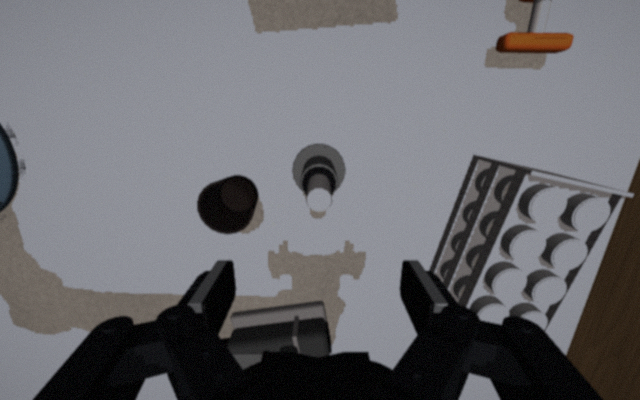

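The wrist view shows the probe top at (319,199), within 2 px of the prediction and midway between the pads. Descend and grip.

Request:
jog_arm(
  series=[
    [-1,0.01,0,0.15,0,0,0],
    [-1,0.015,0.007,0.3,0,0,0],
    [-1,0.015,0.007,0.45,0,0,0],
    [-1,0.015,0.007,0.505,0,0,0],
    [-1,0.015,0.007,0.505,0,0,0],
    [-1,0.015,0.007,0.505,0,0,0],
  ],
)

```text
time: 12.25
ee_pos: [0.5129, -0.0094, 0.0631]
eef_rot: [3.138, -0.0, 1.6]
force: [0.7, -0.4, 0.4]
finger_gap: 0.085
grasp_force: 0.0
```

Request:
jog_arm(
  series=[
    [0.5,0,0,0,0,0,0],
    [1,0,0,0,0,0,0],
    [1,0,0,0,0,0,0],
    [1,0,0,0,0,0,0],
    [1,0,0,0,0,0,0],
    [1,0,0,0,0,0,0],
    [1,0,0,0,0,0,0],
  ],
  force=60,
)

```text
time: 13.12
ee_pos: [0.5111, -0.0088, 0.0617]
eef_rot: [-3.141, -0.001, 1.601]
force: [-2.3, -0.1, 6.4]
finger_gap: 0.023
grasp_force: 58.7
```

Request:
jog_arm(
  series=[
    [1,0,0,-0.08,0,0,0],
    [1,0,0,-0.2,0,0,0],
    [1,0,0,-0.35,0,0,0],
    [1,0,0,-0.5,0,0,0],
    [1,0,0,-0.57,0,0,0],
    [1,0,0,-0.57,0,0,0],
    [1,0,0,-0.57,0,0,0],
  ],
)

```text
time: 14.0
ee_pos: [0.5099, -0.0087, 0.2309]
eef_rot: [-3.139, 0.0, 1.601]
force: [0.5, 0.1, -1.5]
finger_gap: 0.0226
grasp_force: 58.9
```

Run:
```python
from h import *
np.set_printoptions(precision=4,suppress=True)
st=arm.read_state();print(st["joint_pos"],st["ee_pos"],st["finger_gap"],st["force"])
C={n:arm.camera(n) for n in("side","top","wrist")}
for l in("probe_end","probe","probe_grip"):
  o=[]
  for n in C:
    r=arm.find_in(l,C[n]); print(l,n,[(q["centre"],round(q["p"],2)) for q in r[:2]])
    if r and r[0]["p"]>.4 and n!="top":o.append((C[n],np.array(r[0]["centre"])))
  if len(o)>1: print(tri(o))
a=C["side"]["pixels"][100:250,230:380];b=C["wrist"]["pixels"][100:300,220:420]
cv2.imwrite("pics/lift.png",np.hstack([cv2.resize(a,(400,400),interpolation=3),cv2.resize(b,(400,400),interpolation=3)]))
```

```text
[-1.2433  0.1988  1.3252  1.9282 -0.2089  1.1746  0.1897] [ 0.5099 -0.0087  0.2309] 0.02256649279696868 [ 0.4724  0.0774 -1.5004]
probe_end side []
probe_end top [([208.3, 230.3], 0.43)]
probe_end wrist []
probe side [([300.3, 150.4], 0.67)]
probe top []
probe wrist [([317.6, 284.7], 0.8)]
(array([ 0.5066, -0.0272,  0.2584]), [array([ 1.7, -0.4]), array([-5.7, -1.9])])
probe_grip side [([299.3, 149.8], 0.73), ([304.5, 236.8], 0.48)]
probe_grip top [([235.3, 141.5], 0.44)]
probe_grip wrist [([318.5, 284.2], 0.55)]
(array([ 0.5061, -0.0258,  0.2595]), [array([ 2.2, -0.5]), array([-7.5, -2.5])])
```

View pics/lift.png

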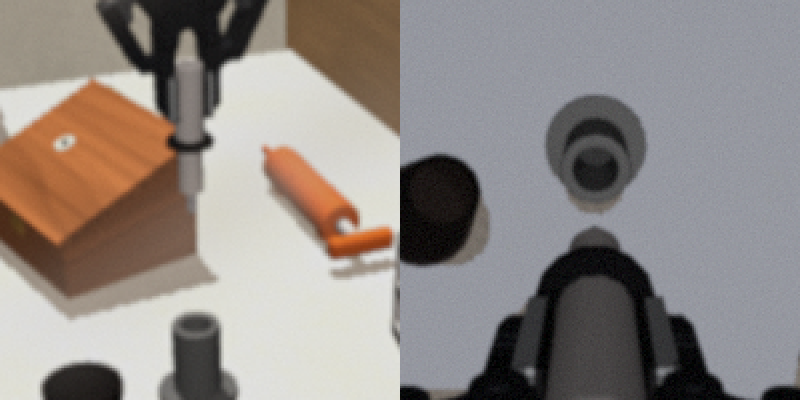

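The side crop shows the probe held upright and out of the holder, with its flange at (190,141) and tip at (190,212). The wrist crop shows it centred between the pads.

```bash
cat >> h.py <<'E'
psi=.262
n=np.array([-np.sin(np.radians(22))*np.cos(psi),-np.sin(np.radians(22))*np.sin(psi),np.cos(np.radians(22))])
E
python3 - <<'E'
from h import *
np.set_printoptions(precision=4,suppress=True)
st=arm.read_state();p=st["ee_pos"];R=Ro.from_euler("xyz",st["eef_rot"])
s=arm.camera("side");t=arm.camera("top");w=arm.camera("wrist")
for z in(.182,.075+.169): 
  for X in([.51,-.0125,z],[.51,-.0087,z]): print(z,(pix(s,X)-[230,100])*400/150,(pix(w,X)-[220,100])*2+[400,0])
# sticker: bright low-saturation pixels
obs=[]
for c,(u,v),r in((s,(254,153.5),10),(t,(197,236),10)):
  roi=c["pixels"][int(v)-r:int(v)+r+1,int(u)-r:int(u)+r+1].astype(float)
  a=roi[:,:,0]/roi[:,:,2]; m=(a>.5).astype(np.uint8)
  k,l,stt,cen=cv2.connectedComponentsWithStats(m); i=1+np.argmax(stt[1:,4]); hull=cv2.convexHull(np.argwhere(l==i)[:,::-1].astype(np.int32)); M=cv2.moments(hull)
  uv=np.array([M["m10"]/M["m00"]+int(u)-r,M["m01"]/M["m00"]+int(v)-r]); print(uv,stt[i]); obs.append((c,uv))
print("spot",tri(obs),[atz(c,uv,.108) for c,uv in obs],[atz(c,uv,.106) for c,uv in obs])
E
```

```text
0.182 [192.9903 211.8786] [592.8243 231.5477]
0.182 [191.4903 209.9022] [593.0859 223.1101]
0.244 [190.6037 142.5338] [592.1861 297.7348]
0.244 [189.0612 140.7217] [592.5273 287.0254]
[253.8718 152.9145] [ 6  7  9  7 49]
[195.8912 235.3657] [ 4  5 11 10 84]
spot (array([0.4788, 0.3373, 0.1062]), [array([-0.,  0.]), array([ 0., -0.])]) [array([0.4781, 0.3332, 0.108 ]), array([0.4785, 0.3367, 0.108 ])] [array([0.479 , 0.3377, 0.106 ]), array([0.4787, 0.3374, 0.106 ])]
```

```bash
cat >> h.py <<'E'
spot=np.array([.4786,.336,.107])
def goal(e_t,h,dyaw=0.,a_t=(0,0,-1)):
    """TCP pose with probe end e_t (tool frame) h above the spot, probe axis a_t (tool frame) along the lid normal"""
    st=arm.read_state();R0=Ro.from_euler("xyz",st["eef_rot"]);R0=Ro.from_euler("z",dyaw)*R0
    a=R0.apply(a_t);v=np.cross(a,n);an=np.arctan2(np.linalg.norm(v),a@n)
    R1=Ro.from_rotvec(v/np.linalg.norm(v)*an)*R0 if an>1e-4 else R0
    return spot+n*h-R1.apply(e_t),R1
E
python3 - <<'E'
from h import *
st=arm.read_state();R0=Ro.from_euler("xyz",st["eef_rot"])
e=R0.inv().apply(np.array([.510,-.0115,.182])-st["ee_pos"]);print("e_t",e)
for dy in(0,.3):
  for h in(.09,.03): p,R=goal(e,h,dy);print(dy,h,p,rel(p,R).tolist())
E
```

```text
e_t [-0.00246942 -0.00123988  0.05041565]
0 0.09 [0.42883451 0.32484798 0.23785571] [1.121, -0.241, -0.018, -0.357, 0.084, -0.0]
0 0.03 [0.45054387 0.33066965 0.18222468] [1.138, -0.168, 0.167, -0.357, 0.084, -0.0]
0.3 0.09 [0.42809163 0.3250936  0.23759152] [1.121, -0.243, -0.017, -0.367, 0.03, -0.283]
0.3 0.03 [0.44980099 0.33091528 0.18196049] [1.139, -0.17, 0.168, -0.367, 0.03, -0.283]
```

Request:
jog_arm(
  series=[
    [1,0.2,-0.05,-0.05,-0.1,0,-0.08],
    [1,0.4,-0.1,-0.05,-0.2,0.01,-0.16],
    [1,0.6,-0.15,-0.05,-0.28,0.02,-0.22],
    [1,0.8,-0.2,-0.05,-0.36,0.03,-0.28],
    [1,1,-0.24,-0.05,-0.36,0.03,-0.28],
    [1,1,-0.24,-0.05,-0.36,0.03,-0.28],
    [1,1,-0.24,-0.05,-0.36,0.03,-0.28],
    [1,1,-0.24,-0.05,-0.36,0.03,-0.28],
    [1,1,-0.24,-0.05,-0.36,0.03,-0.28],
  ],
)

```text
time: 15.88
ee_pos: [0.431, 0.2866, 0.2471]
eef_rot: [2.766, 0.024, 1.889]
force: [-0.3, -0.5, -1.3]
finger_gap: 0.0231
grasp_force: 59.1
```

Run:
```python
from h import *
st=arm.read_state();print(st["joint_pos"],st["force"])
e=[-.0025,-.0012,.0504]
for h in(.06,.02): p,R=goal(e,h);print(h,p,rel(p,R).tolist())
```

```text
[-1.40416178 -0.20753766  0.54528709  2.15447921  0.40979434  0.88581257
 -0.74546081] [-0.26661734 -0.54904308 -1.27259781]
0.06 [0.43892505 0.32802011 0.20975247] [0.126, 0.019, 0.138, -0.008, 0.001, 0.0]
0.02 [0.45339796 0.33190123 0.17266511] [0.126, 0.02, 0.272, -0.008, 0.001, 0.0]
```

Request:
jog_arm(
  series=[
    [1,0.126,0.02,0.07,-0.008,0,0],
    [1,0.126,0.02,0.14,-0.008,0,0],
    [1,0.126,0.02,0.22,-0.008,0,0],
    [1,0.126,0.02,0.272,-0.008,0,0],
    [1,0.126,0.02,0.272,-0.008,0,0],
    [1,0.126,0.02,0.272,-0.008,0,0],
  ],
)

```text
time: 16.62
ee_pos: [0.4529, 0.3338, 0.1735]
eef_rot: [2.756, 0.023, 1.892]
force: [0.3, 0.8, -1.1]
finger_gap: 0.0227
grasp_force: 59.1
```

Run:
```python
from h import *
np.set_printoptions(precision=3,suppress=True)
st=arm.read_state();print(st["joint_pos"],st["ee_pos"],st["force"])
R=Ro.from_euler("xyz",st["eef_rot"]);e=np.array([-.0025,-.0012,.0504]);E=st["ee_pos"]+R.apply(e);print("tip rel spot",E-spot,"h",(E-spot)@n,"perp",(E-spot)-n*((E-spot)@n),"tilt",R.apply([0,0,-1])-n)
s=arm.camera("side");w=arm.camera("wrist")
print("side tip,spot",(pix(s,E)-[220,110])*5,(pix(s,spot)-[220,110])*5,"wrist",(pix(w,E)-[240,150])*2.5+[400,0],(pix(w,spot)-[240,150])*2.5+[400,0])
a=s["pixels"][110:190,220:300];b=w["pixels"][150:310,240:400]
cv2.imwrite("pics/hov.png",np.hstack([cv2.resize(a,(400,400),interpolation=3),cv2.resize(b,(400,400),interpolation=3)]))
F=[]
for i in range(6): arm.camera("top");F.append(arm.read_state()["force"]@n)
print("Fn",np.array(F))
```

```text
[-1.415  0.021  0.588  2.154  0.314  0.664 -0.721] [0.453 0.334 0.174] [ 0.288  0.772 -1.084]
tip rel spot [-0.008  0.     0.019] h 0.020762417473977578 perp [-0.     0.002  0.   ] tilt [-0.002 -0.001 -0.001]
side tip,spot [153.328 185.12 ] [169.277 214.173] wrist [588.08  163.049] [586.756 148.852]
Fn [ 0.034 -1.914 -1.988 -0.886 -1.212 -1.957]
```

View pics/hov.png

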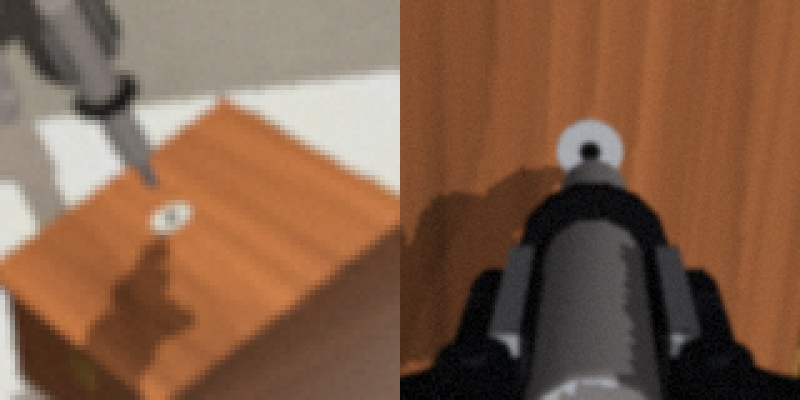

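The tip and sticker are both where I computed them: side tip at (153,185), sticker at (171,216), and dot in the wrist crop at (590,151). The gap is about 20.7 mm. I'll press in slowly.

Request:
jog_arm(
  series=[
    [1,0.004,0,0.03,0,0,0],
    [1,0.004,0,0.055,0,0,0],
    [1,0.004,0,0.065,0,0,0],
    [1,0.004,0,0.073,0,0,0],
    [1,0.004,0,0.08,0,0,0],
    [1,0.004,0,0.08,0,0,0],
    [1,0.004,0,0.08,0,0,0],
  ],
)

```text
time: 17.9
ee_pos: [0.4606, 0.3374, 0.1505]
eef_rot: [2.757, 0.024, 1.893]
force: [-1.0, -0.9, 0.0]
finger_gap: 0.0229
grasp_force: 59.3
```

```bash
cat > chk.py <<'E'
from h import *
np.set_printoptions(precision=4,suppress=True)
F=[];P=[]
for i in range(10):
    arm.camera("top");st=arm.read_state();F.append(st["force"]);P.append(st["ee_pos"])
R=Ro.from_euler("xyz",st["eef_rot"]);e=np.array([-.0025,-.0012,.0504]);E=np.mean(P,0)+R.apply(e)
print(st["time"],"F",np.mean(F,0),"Fn",np.mean(F,0)@n,"h",(E-spot)@n,"perp",(E-spot)-n*((E-spot)@n),"tilt",R.apply([0,0,-1])-n)
E
python3 chk.py
```

```text
18.4 F [-1.558  -1.0322  0.1898] Fn 0.8398340951072901 h -0.0037056124593583964 perp [-0.0013  0.0033 -0.0002] tilt [-0.0009 -0.0005 -0.0004]
```

Request:
jog_arm(
  series=[
    [1,0,0,0.006,0,0,0],
    [1,0,0,0.011,0,0,0],
    [1,0,0,0.011,0,0,0],
    [1,0,0,0.011,0,0,0],
  ],
)

```text
time: 18.9
ee_pos: [0.4619, 0.3379, 0.1475]
eef_rot: [2.757, 0.024, 1.893]
force: [-2.4, -0.8, 1.5]
finger_gap: 0.0227
grasp_force: 59.4
```

```bash
python3 chk.py
python3 - <<'E'
from h import *
s=arm.camera("side");cv2.imwrite("pics/fin.png",s["pixels"])
E
```

```text
19.4 F [-1.9725 -1.4021  1.3867] Fn 2.135501906053941 h -0.0070195852104942506 perp [-0.0012  0.0034 -0.0001] tilt [-0.001  -0.0007 -0.0005]
```

Request:
jog_arm(
  series=[
    [1,0,0,0.002,0,0,0],
    [1,0,0,0.002,0,0,0],
    [1,0,0,0.002,0,0,0],
    [1,0,0,0.002,0,0,0],
    [1,0,0,0.002,0,0,0],
    [1,0,0,0.002,0,0,0],
    [1,0,0,0.002,0,0,0],
    [1,0,0,0.002,0,0,0],
    [1,0,0,0.002,0,0,0],
    [1,0,0,0.002,0,0,0],
    [1,0,0,0.002,0,0,0],
    [1,0,0,0.002,0,0,0],
  ],
)

```text
time: 20.95
ee_pos: [0.4621, 0.338, 0.1469]
eef_rot: [2.757, 0.024, 1.893]
force: [-1.3, -1.1, 2.3]
finger_gap: 0.0226
grasp_force: 59.5
```

```bash
python3 chk.py; python3 chk.py
```

```text
21.45 F [-2.4632 -1.6005  1.8719] Fn 2.782118095562354 h -0.007639398597512233 perp [-0.0012  0.0034 -0.0001] tilt [-0.0011 -0.0007 -0.0005]
21.95 F [-2.3395 -1.4667  1.6885] Fn 2.5543525869195225 h -0.007637992920693616 perp [-0.0012  0.0034 -0.0001] tilt [-0.001  -0.0007 -0.0005]
```

Request:
jog_arm(
  series=[
    [1,0,0,0,0,0,0],
    [1,0,0,0,0,0,0],
    [1,0,0,0,0,0,0],
    [1,0,0,0,0,0,0],
    [1,0,0,0,0,0,0],
    [1,0,0,0,0,0,0],
    [1,0,0,0,0,0,0],
    [1,0,0,0,0,0,0],
    [1,0,0,0,0,0,0],
    [1,0,0,0,0,0,0],
    [1,0,0,0,0,0,0],
    [1,0,0,0,0,0,0],
  ],
)

```text
time: 23.45
ee_pos: [0.4621, 0.338, 0.1469]
eef_rot: [2.757, 0.024, 1.893]
force: [-2.0, -1.1, 2.8]
finger_gap: 0.0225
grasp_force: 59.5
```

Request:
jog_arm(
  series=[
    [1,0,0,0,0,0,0],
    [1,0,0,0,0,0,0],
    [1,0,0,0,0,0,0],
    [1,0,0,0,0,0,0],
    [1,0,0,0,0,0,0],
    [1,0,0,0,0,0,0],
    [1,0,0,0,0,0,0],
    [1,0,0,0,0,0,0],
    [1,0,0,0,0,0,0],
    [1,0,0,0,0,0,0],
    [1,0,0,0,0,0,0],
    [1,0,0,0,0,0,0],
  ],
)

```text
time: 24.95
ee_pos: [0.4622, 0.338, 0.1469]
eef_rot: [2.757, 0.024, 1.893]
force: [-2.8, -1.1, 1.5]
finger_gap: 0.0229
grasp_force: 59.5
```

```bash
python3 chk.py
python3 - <<'E'
from h import *
c=arm.camera("side")
# probe tip silhouette vs sticker: local check only by numbers
r=arm.find_in("probe_end",c);print([(q["centre"],q["p"]) for q in r[:2]],pix(c,spot))
E
```

```text
25.45 F [-2.2084 -1.7257  1.8036] Fn 2.638795240914428 h -0.007642741292190858 perp [-0.0012  0.0034 -0.0001] tilt [-0.001  -0.0007 -0.0005]
[] [253.85547785 152.83453002]
```

```bash
python3 -c "
from plant import arm
print(arm.hand_in())"
```

```text
the job is handed in; nothing more can be done
None
```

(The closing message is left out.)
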